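# Blow off a freshly polished handle

### The arm

A 7-joint arm with a two-finger parallel gripper is mounted at the origin on the work surface. World frame = base frame: x ahead of the robot, y to its left, z up, the work surface at z = 0. Lengths are in m, angles in rad, forces in N, time in s.
With the tool pointing down it reaches from about 0.4 to 0.9 m from the base axis. Payload 5.5 kg.
Tool frame: the origin (TCP) lies at the very end of the fingers, on their centre line; the grasp point (between the pads) lies 19 mm behind it; z points along the fingers, y is the line along which they close (so a half turn about z gives the same grasp; the last joint's range is limited). The gripper opens to 92 mm and grips with 3 to 60 N. Pads are 19 mm wide; open, the fingers measure 130 mm over their backs; the gripper's body (75 mm by 190 mm) begins 47 mm behind the grasp point.
Start: joints at [-0.974, 0.501, -0.427, 1.55, 0.221, 1.138, -0.21], TCP at [0.213, 0.614, 0.227] pointing down, gripper open.
Joint ranges: [-2.88, 2.88], [-0.31, 2.03], [-1.54, 1.56], [0.2, 2.42], [-1.41, 4.55], [0.19, 2.02], [-2.57, 2.57]. Speed limits (rad/s): [2.57, 2.57, 3.14, 3.14, 3.14, 3.14, 3.14].

### API

Orientations are given as a unit quaternion [w, x, y, z].
In Python, from workcell import telemetry, vision, finish_job, recognise gives the robot as it stands. The module is installed in compiled form; this text tells all that it offers.
- The arm moves only by the tool step_arm, never from a script. Its argument "motion" is a list of rows, each an object of numbers: "x", "y", "z": the shift along the tool's x, y, z in m; "rx", "ry", "rz": the turn, a rotation vector about the tool's x, y, z in rad; "grip": the opening, from -1 (shut) to 1 (fully open). In form: [{"x": .., "y": .., "z": .., "rx": .., "ry": .., "rz": .., "grip": ..}, ...]. A call has 1 to 5 rows; each row shifts and turns the commanded pose from where the row before left it, along the tool's axes as they then stand; what a row does not reach is not made up. A row lasts 1/8 s, in which the tool goes at most 62.5 mm and 10.7 degrees, less where a joint would pass 70% of its speed; a pose out of reach is approached as far as the arm can. A call with a gripper value outside its range is refused whole. The fingers move at their own pace and stop on an object; the grip force is fixed at half the most. Time passes only in rows, so rows that do not move let the fingers close. It gives the time, the measured TCP pose, the force and the opening at its end, in the units of the state.
- telemetry.sense(): the state, without advancing time (a new reading comes with each control period).
- vision.snapshot(name): name is "scene" or "top"; returns a dict with "pixels" (384x512x3 uint8, red, green, blue), "fx", "fy", "cx", "cy" (pixels), "extrinsics" (4x4, takes a point from camera to world coordinates). Camera axes: x right, y down, z forward; pixel columns grow to the right and rows downward; lengths in m; the calibration is good to about 2 mm. A picture is of the moment at which its call begins. There is no depth.
- finish_job(): hands the job in, once; it reports no verdict.
Trained networks look in a picture, given as the dict that the camera call returned (one of the last four; its "shot" number tells which), for a name from the list of things; names that differ only in an ending like _2 or _b are one class to them, and where a whole thing is asked for, a point or a joint stands for the part that bears it (a point fixed in the world has none). Each returns a list of dicts, best first, with "conf" (0 to 1); they miss things now and then, are a little off and sometimes report something else, mostly with a low value. They report only what shows in the picture. A call takes as long as a camera call. They do not tell look-alikes from the thing itself.
- recognise(picture, name): "centre" ([column, row] in pixels, amid what is visible of it).
The state is a dict: "t": time; "qpos": joint angles; "qd": joint speeds; "tau": joint torques, N m; "eef_pos": TCP position; "eef_rot": TCP orientation; "contact_force": force on the tool from outside, world axes, zero at the start; "torque": the same for the moment, N m; "gripper_width": opening from 0.0 (shut) to 1.0 (fully open).
Only numpy, scipy, OpenCV 4.12 (cv2) and the standard library are available. Lean on these libraries where they do the work, as an engineer would, in place of code of your own. Each camera call takes 0.05 s, during which the arm holds its last target. There are 200 camera calls.

### The job

Take the one long polished handle from the tray and lay it gently, flat and about centred, across the two felt-topped forks of the blow-off station, in line with the nozzle; the polish bruises easily, so hold it as lightly as you can (never over 40 N per finger) and do not drop it or press it down. Let go of it, then squeeze the blow gun's trigger fully, keep it squeezed for at least half a second, and release it. Leave the handle on the forks and everything else where it is.

Things in the scene. Friction and masses are not known exactly. Their poses are not given: they have to be found in the camera images.
- long_handle: the long handle: a plain ivory-coloured resin bar with a brass cap at its +x end, 140 mm long (x), 22 wide (y), 18 thick (z), 60 to 130 g. Lies flat in the tray, roughly along the tray's x. Origin: centre of its underside. The two other handles in the tray look alike but are 85 mm long. Over 40 N from a finger or 30 N against the forks bruises it.
- short_handle_1: a finished short handle, 85 x 22 x 18 mm, otherwise like the long one, in the tray; origin: centre of its underside, x along it. Leave alone.
- short_handle_2: the second short handle, as short_handle_1. Leave alone.
- tray: pale green open tray, fixed, 190 (x) x 280 (y) x 22 mm high, walls and floor 6 mm thick; origin: centre of its underside. Holds the three handles side by side, 70 mm apart in its y, each free by about 40 mm on both long sides; their order varies. Tray and station may swap left and right.
- station: blow-off station, fixed: plywood base 110 (x) x 310 (y) x 12 mm with a two-fork rest at its +y end and, at its -y end, a pistol blow gun clamped on its side 62 mm above the table, nozzle along +y at the rest, pistol grip sticking out level along -x. Origin: under the plate, below the nozzle's line.
- rest (a point): middle of the rest at felt height (62 mm above the table), axes as the station's. A fork stands 45 mm to either side in y, each 12 mm thick: 78 mm clear between them, down to the base plate 50 mm below. Each has a hard flat felt seat 36 mm wide in x between two lips 13 mm high and 6 mm thick. The handle lies along y, across both.
- grip_mid (a point): fixed point in the middle of the gun's black pistol grip, 62 mm above the table, where it is squeezed; axes as the station's. The grip is a level bar along x, 24 mm wide (y) and 24 high, from 60 mm ahead of this point (at the gun body) to 45 mm behind it, free underneath for 38 mm. Its back face is 12 mm to the -y of this point.
- trigger_face (a point): point on the +y face of the trigger, moving with it, 62 mm above the table. The trigger is a steel lever 8 mm thick, 18 high, on the grip's +y side, hinged upright near the gun body, 48 mm from this point. Released, this point is 40 mm to the +y of grip_mid (52 mm over grip and trigger); squeezed home, 16 mm less. Both can be pinched from above, fingers closing along y.
- trigger (a joint): trigger angle: 0 released, 0.33 rad squeezed home against its stop. A spring returns it; at trigger_face it takes about 2 N to start and 6 N to hold home.
- tin: small plain steel tin, 34 mm across, 30 mm tall, standing on the station's base plate beside the gun's clamp, on the side away from the pistol grip; origin: centre of its underside. Leave alone.
- brush: bench brush lying on the table to the far left. Leave alone.
- screwdriver: screwdriver lying on the table to the far right. Leave alone.
- mop: spare buffing mop, a flat disc 100 mm across and 32 mm thick, lying beyond the work area. Leave alone.
- jar: amber glass jar, 60 mm across, 70 mm tall, beyond the work area. Leave alone.
- wax_bar: brick-red bar of polishing wax, 50 x 110 x 35 mm, beyond the work area. Leave alone.
Things that resemble listed ones, but are neither listed nor needed, are in the scene too. What is shaped like the long_handle but blue or green is not meant.

How it is judged:
By the outcome, as a careful person would: the job done as asked, in the order asked, and still so for the second after the job is handed in, with the robot touching nothing.
It also fails if it takes over 53 s, if anything falls off the work surface, if the arm or the gripper's body presses on something with over 40 N, if the wrist force passes 120 N, or if a joint passes its speed limit or range.

## Working session

There is one attempt and no reset: what is moved stays moved. The work goes in short steps, Python scripts to look and compute and a tool call to move; the robot and the scene stay as the last step left them, time stands still between calls to the robot, and variables do not carry over. Pictures are saved under pics/ and viewed, on a budget of 10 in all, crops included, one or two more only if the job needs it, and the job is handed in when it is done.

Besides the shell and the picture viewer there is one more tool, called as name(argument=value, ...) on one line, values as JSON. step_arm: Moves the arm, as the interface text tells. Its arguments: {"type":"object","properties":{"motion":{"type":"array"}},"required":["motion"]}

```bash
mkdir -p pics
cat > h.py <<'E'
import numpy as np,cv2
from workcell import telemetry,vision,recognise,finish_job
def snap(n,f=None):
    p=vision.snapshot(n)
    if f: cv2.imwrite('pics/'+f,p['pixels'][:,:,::-1])
    return p
def ray(p,uv,z):
    T=np.array(p['extrinsics']);d=T[:3,:3]@np.array([(uv[0]-p['cx'])/p['fx'],(uv[1]-p['cy'])/p['fy'],1])
    o=T[:3,3];return o+d*(z-o[2])/d[2]
def proj(p,X):
    T=np.array(p['extrinsics']);c=T[:3,:3].T@(np.array(X)-T[:3,3]);return np.array([c[0]/c[2]*p['fx']+p['cx'],c[1]/c[2]*p['fy']+p['cy']])
E
python3 - <<'E'
from h import *
a=snap('top','top1.png');b=snap('scene','scene1.png')
for n,p in(('top',a),('scene',b)):
    print(n,np.round(p['extrinsics'],3).tolist(),p['fx'],p['cx'],p['cy'])
for n in['long_handle','tray','station','trigger','tin']:
    print(n,[(np.round(r['centre']),round(r['conf'],2),np.round(ray(a,r['centre'],.03)[:2],3)) for r in recognise(a,n)])
s=telemetry.sense();print(s['t'],s['eef_pos'],s['eef_rot'],s['gripper_width'],s['contact_force'])
E
```

```text
top [[-0.001, -0.987, 0.159, 0.353], [-1.0, 0.002, 0.007, -0.014], [-0.007, -0.159, -0.987, 1.373], [0.0, 0.0, 0.0, 1.0]] 397.65901067706517 256.61034939542196 182.65776136214225
scene [[0.703, 0.503, -0.504, 1.191], [0.711, -0.505, 0.489, -0.611], [-0.009, -0.702, -0.712, 0.926], [0.0, 0.0, 0.0, 1.0]] 380.9429771581829 261.27137216960034 189.48651394838177
long_handle [(array([376., 244.]), 0.74, array([ 0.364, -0.402])), (array([261., 119.]), 0.72, array([ 0.794, -0.02 ])), (array([309., 250.]), 0.66, array([ 0.344, -0.179])), (array([293., 187.]), 0.54, array([ 0.554, -0.128]))]
tray [(array([320., 184.]), 0.97, array([ 0.566, -0.221]))]
station [(array([181., 199.]), 0.93, array([0.514, 0.253]))]
trigger [(array([260., 124.]), 0.63, array([ 0.776, -0.019])), (array([209., 206.]), 0.62, array([0.491, 0.158]))]
tin []
0.35 [0.21290641 0.61398561 0.22649747] [-5.12258181e-05  1.66115482e-01  9.86106284e-01 -2.01364344e-04] 0.9964390793424018 [-0.31999721  0.22928727 -0.14605842]
```

View pics/top1.png

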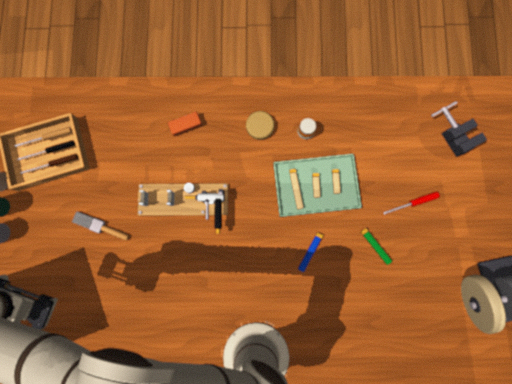

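View pics/scene1.png

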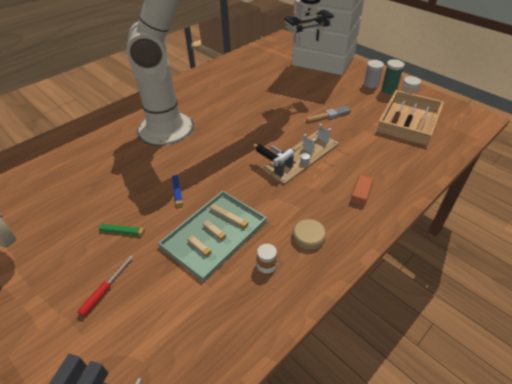

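Top view: the tray is at about (318,184). In it are the long ivory bar (296,187) and short ones at (316,183) and (336,180). Blue (311,252) and green (377,246) bars lie outside the tray and aren't meant. The station is at (182,200), with its gun on the right at (213,197), grip downwards to (219,228), forks at (145,197) and (170,197), and the tin at (189,187). Choice: (296,187); I'll check it in a close crop.

Run:
```python
import cv2,numpy as np
i=cv2.imread('pics/top1.png')
a=cv2.resize(i[170:242,130:240],None,fx=7,fy=7,interpolation=2)[:, :770]
b=cv2.resize(i[150:220,270:366],None,fx=7,fy=7,interpolation=2)
cv2.imwrite('pics/c1.png',cv2.resize(a,(770,504)));cv2.imwrite('pics/c2.png',b)
```

```text
(no output)
```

View pics/c1.png

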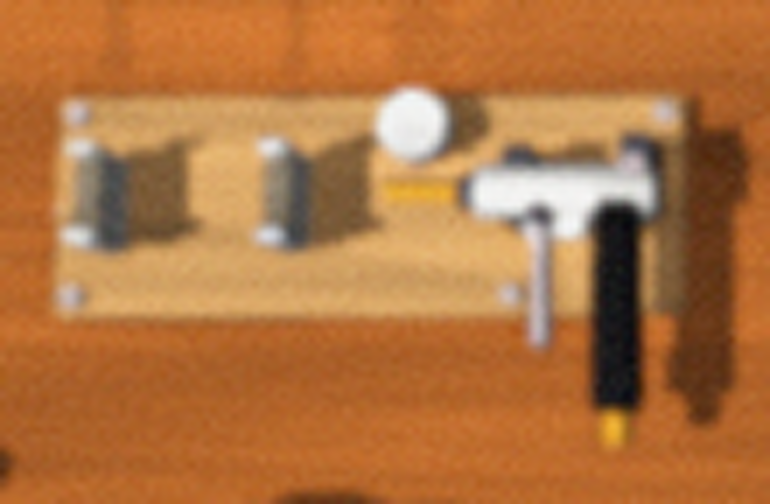

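View pics/c2.png

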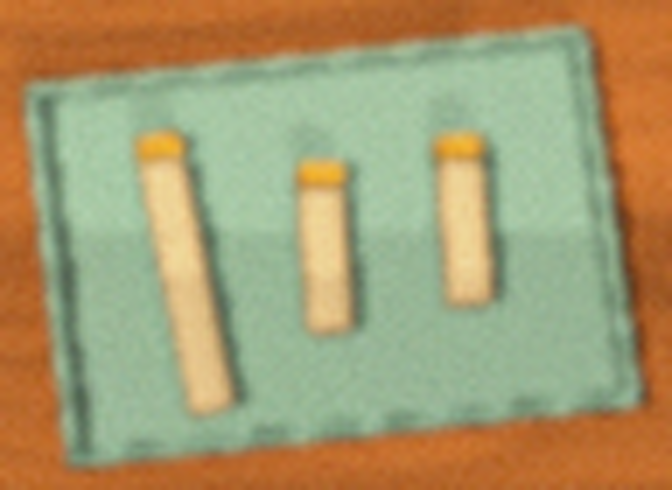

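The crops confirm it. The long bar is the left one in the tray, with its brass cap at px (292.9,169) and its other end at (300.6,208.6). The two others are about 85 mm. The station shows fork lips at crop (83,148), (80,236), (273,146) and (270,236). The grip is at x 595–640 and the trigger at x≈539. Station yaw is about 0.

Run:
```python
from h import *
p=snap('top')
c1=lambda u,v,z:ray(p,(130+u/7-.5,170+v/7-.5),z)[:2]
c2=lambda u,v,z:ray(p,(270+u/7-.5,150+v/7-.5),z)[:2]
A=c2(160,132,.024);B=c2(214,411,.024);print('bar',A,B,(A+B)/2,np.linalg.norm(A-B),np.arctan2(*(A-B)[::-1]))
L=[c1(*q,.075) for q in((83,148),(80,236),(273,146),(270,236))];print('lips',np.round(L,4).tolist(),'rest',np.mean(L,0), 'dir',L[0]+L[1]-L[2]-L[3])
P=[c1(*q,.012) for q in((62,95),(690,95),(682,318),(55,315))];print('plate',np.round(P,4).tolist(),np.mean(P,0))
print('nozzle',c1(385,190,.062),c1(455,190,.062))
G=[c1(*q,.074) for q in((595,300),(640,300),(617,205),(615,408))];print('grip',np.round(G,4).tolist())
print('trig',[np.round(c1(*q,.071),4).tolist() for q in((539,225),(539,347),(527,300),(550,300))])
print('tin',c1(412,123,.042))
```

```text
bar [ 0.6202796  -0.12838445] [ 0.48227761 -0.15253146] [ 0.5512786  -0.14045795] 0.14009863622800817 0.1732222415897191
lips [[0.5362, 0.3752], [0.4945, 0.3747], [0.537, 0.2855], [0.4943, 0.2854]] rest [0.51548282 0.33021994] dir [-0.00070696  0.17899318]
plate [[0.5716, 0.4058], [0.5711, 0.0941], [0.4607, 0.0968], [0.4625, 0.4041]] [0.51646824 0.25018806]
nozzle [0.51763832 0.23451545] [0.51759263 0.20124299]
grip [[0.4642, 0.1325], [0.4642, 0.1115], [0.5089, 0.1229], [0.414, 0.1224]]
trig [[0.4998, 0.1598], [0.4425, 0.1587], [0.4645, 0.1647], [0.4645, 0.154]]
tin [0.55278914 0.22615415]
```

step_arm(motion=[{"x": -0.0315,"y": -0.0335,"z": 0,"rx": 0,"ry": 0,"rz": 0,"grip": 0},{"x": -0.0315,"y": -0.0335,"z": 0,"rx": 0,"ry": 0,"rz": 0,"grip": 0},{"x": -0.0315,"y": -0.0335,"z": 0,"rx": 0,"ry": 0,"rz": 0,"grip": 0},{"x": -0.0315,"y": -0.0335,"z": 0,"rx": 0,"ry": 0,"rz": 0,"grip": 0},{"x": -0.0315,"y": -0.0335,"z": 0,"rx": 0,"ry": 0,"rz": 0,"grip": 0}])

```text
t: 1.02
eef_pos: [0.3075, 0.4029, 0.2269]
eef_rot: [0.0, 0.166, 0.986, 0.0]
contact_force: [0.7, 0.3, -0.0]
gripper_width: 0.521
```

step_arm(motion=[{"x": -0.0315,"y": -0.0335,"z": 0,"rx": 0,"ry": 0,"rz": 0,"grip": 0},{"x": -0.0315,"y": -0.0335,"z": 0,"rx": 0,"ry": 0,"rz": 0,"grip": 0},{"x": -0.0315,"y": -0.0335,"z": 0,"rx": 0,"ry": 0,"rz": 0,"grip": 0},{"x": -0.0315,"y": -0.0335,"z": 0,"rx": 0,"ry": 0,"rz": 0,"grip": 0},{"x": -0.0315,"y": -0.0335,"z": 0,"rx": 0,"ry": 0,"rz": 0,"grip": 0}])

```text
t: 1.65
eef_pos: [0.4014, 0.1931, 0.2271]
eef_rot: [0.0, 0.166, 0.986, 0.0]
contact_force: [0.2, 0.3, 0.1]
gripper_width: 0.498
```

step_arm(motion=[{"x": -0.0315,"y": -0.0335,"z": 0,"rx": 0,"ry": 0,"rz": 0,"grip": 0},{"x": -0.0315,"y": -0.0335,"z": 0,"rx": 0,"ry": 0,"rz": 0,"grip": 0},{"x": -0.0315,"y": -0.0335,"z": 0,"rx": 0,"ry": 0,"rz": 0,"grip": 0},{"x": -0.0315,"y": -0.0335,"z": 0,"rx": 0,"ry": 0,"rz": 0,"grip": 0},{"x": -0.0315,"y": -0.0335,"z": 0,"rx": 0,"ry": 0,"rz": 0,"grip": 0}])

```text
t: 2.28
eef_pos: [0.4953, -0.0167, 0.227]
eef_rot: [0.0, 0.166, 0.986, 0.0]
contact_force: [0.9, -0.5, 0.1]
gripper_width: 0.504
```

step_arm(motion=[{"x": -0.0315,"y": -0.0335,"z": 0,"rx": 0,"ry": 0,"rz": 0,"grip": 0},{"x": -0.0315,"y": -0.0335,"z": 0,"rx": 0,"ry": 0,"rz": 0,"grip": 0},{"x": -0.0315,"y": -0.0335,"z": 0,"rx": 0,"ry": 0,"rz": 0,"grip": 0},{"x": 0,"y": 0,"z": 0,"rx": 0,"ry": 0,"rz": 0.176,"grip": 0},{"x": 0,"y": 0,"z": 0,"rx": 0,"ry": 0,"rz": 0.176,"grip": 0}])

```text
t: 2.9
eef_pos: [0.5511, -0.1422, 0.2265]
eef_rot: [-0.0, 0.34, 0.941, 0.0]
contact_force: [-0.2, -0.2, -0.4]
gripper_width: 0.5
```

step_arm(motion=[{"x": 0,"y": 0,"z": 0.01,"rx": 0,"ry": 0,"rz": 0.176,"grip": 0},{"x": 0,"y": 0,"z": 0.01,"rx": 0,"ry": 0,"rz": 0.176,"grip": 0},{"x": 0,"y": 0,"z": 0.01,"rx": 0,"ry": 0,"rz": 0.176,"grip": 0},{"x": 0,"y": 0,"z": 0.01,"rx": 0,"ry": 0,"rz": 0.176,"grip": 0},{"x": 0,"y": 0,"z": 0.01,"rx": 0,"ry": 0,"rz": 0.176,"grip": 0}])

```text
t: 3.52
eef_pos: [0.5512, -0.1412, 0.1765]
eef_rot: [0.0, 0.707, 0.707, 0.0]
contact_force: [0.5, -0.2, 0.1]
gripper_width: 0.501
```

step_arm(motion=[{"x": 0,"y": 0,"z": 0.01,"rx": 0,"ry": 0,"rz": 0.176,"grip": 0},{"x": 0,"y": 0,"z": 0.01,"rx": 0,"ry": 0,"rz": 0.176,"grip": 0},{"x": 0,"y": 0,"z": 0.01,"rx": 0,"ry": 0,"rz": 0.176,"grip": 0},{"x": 0,"y": 0,"z": 0.01,"rx": 0,"ry": 0,"rz": 0.176,"grip": 0},{"x": 0,"y": 0,"z": 0.01,"rx": 0,"ry": 0,"rz": 0.176,"grip": 0}])

```text
t: 4.15
eef_pos: [0.5512, -0.1411, 0.1265]
eef_rot: [-0.0, 0.941, 0.338, 0.0]
contact_force: [-0.2, -0.8, 0.3]
gripper_width: 0.501
```

step_arm(motion=[{"x": 0,"y": 0,"z": 0.01,"rx": 0,"ry": 0,"rz": 0.176,"grip": 0},{"x": 0,"y": 0,"z": 0.01,"rx": 0,"ry": 0,"rz": 0.176,"grip": 0},{"x": 0,"y": 0,"z": 0.01,"rx": 0,"ry": 0,"rz": 0.176,"grip": 0},{"x": 0,"y": 0,"z": 0.0,"rx": 0,"ry": 0,"rz": 0,"grip": 0}])

```text
t: 4.65
eef_pos: [0.5506, -0.1409, 0.096]
eef_rot: [-0.0, 0.996, 0.085, -0.001]
contact_force: [0.1, 0.3, -0.6]
gripper_width: 0.501
```

```bash
cat >> h.py <<'E'
from scipy.spatial.transform import Rotation as R
def goto(xyz,yaw):
    "remaining shift in tool axes and rz so that tool y has world yaw (deg)"
    s=telemetry.sense();r=R.from_quat(s['eef_rot'],scalar_first=True)
    Y=r.apply([0,1,0]);now=np.degrees(np.arctan2(Y[1],Y[0]))
    d=(yaw-now+180)%360-180
    print('pos',np.round(s['eef_pos'],4),'yaw',round(now,2),'tilt',np.round(r.apply([0,0,1])[:2],4),'t',round(s['t'],2),'q',np.round(s['qpos'],2),'F',np.round(s['contact_force'],1),'w',round(s['gripper_width']*92,1))
    print('tool shift',np.round(r.inv().apply(np.array(xyz)-s['eef_pos']),4),'rz',round(-np.radians(d),4))
E
python3 - <<'E'
from h import *
goto([.5513,-.1405,.009],-80.1)
p=snap('scene')
i=p['pixels'][:,:,::-1]
cv2.imwrite('pics/s2.png',cv2.resize(i[170:290,140:290],None,fx=5,fy=5,interpolation=2))
E
```

```text
pos [ 0.5506 -0.1409  0.096 ] yaw -80.27 tilt [-0.0017 -0.0001] t 4.65 q [-0.21  0.54  0.53  1.89 -0.36  0.81 -0.89] F [ 0.1  0.3 -0.6] w 46.1
tool shift [ 0.0009 -0.0002  0.087 ] rz -0.0029
```

View pics/s2.png

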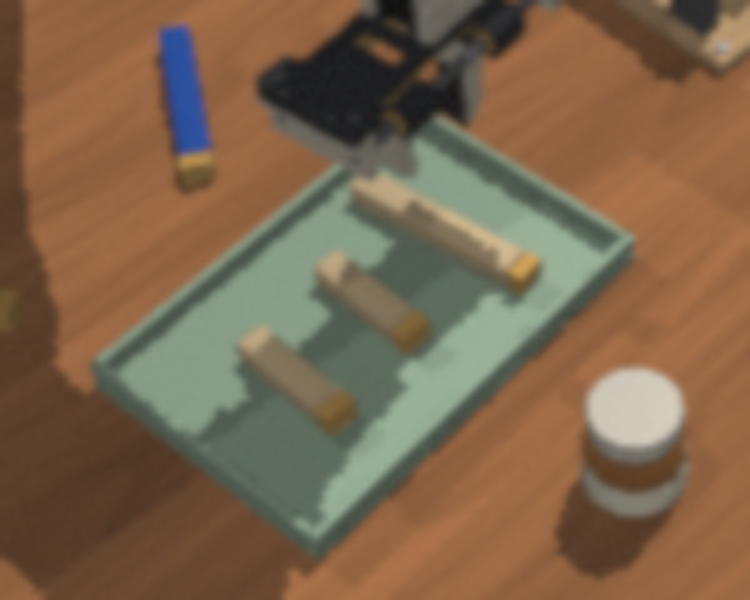

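The bar lies squarely under the open gripper and the two short bars are clear. Bar ends are at about px (213,207) and (245,223). Descending.

step_arm(motion=[{"x": 0.001,"y": 0,"z": 0.025,"rx": 0,"ry": 0,"rz": 0,"grip": 0},{"x": 0,"y": 0,"z": 0.025,"rx": 0,"ry": 0,"rz": 0,"grip": 0},{"x": 0,"y": 0,"z": 0.02,"rx": 0,"ry": 0,"rz": 0,"grip": 0},{"x": 0,"y": 0,"z": 0.01,"rx": 0,"ry": 0,"rz": 0,"grip": 0},{"x": 0,"y": 0,"z": 0.006,"rx": 0,"ry": 0,"rz": 0,"grip": 0}])

```text
t: 5.32
eef_pos: [0.5522, -0.1413, 0.0105]
eef_rot: [-0.0, 0.996, 0.084, 0.0]
contact_force: [-0.3, -0.3, -0.7]
gripper_width: 0.496
```

step_arm(motion=[{"x": 0,"y": 0,"z": 0,"rx": 0,"ry": 0,"rz": 0,"grip": -0.2},{"x": 0,"y": 0,"z": 0,"rx": 0,"ry": 0,"rz": 0,"grip": -0.4},{"x": 0,"y": 0,"z": 0,"rx": 0,"ry": 0,"rz": 0,"grip": -0.5},{"x": 0,"y": 0,"z": 0,"rx": 0,"ry": 0,"rz": 0,"grip": -0.54},{"x": 0,"y": 0,"z": 0,"rx": 0,"ry": 0,"rz": 0,"grip": -0.56}])

```text
t: 5.95
eef_pos: [0.5525, -0.141, 0.0111]
eef_rot: [-0.0, 0.996, 0.084, 0.0]
contact_force: [-0.4, 1.3, 4.5]
gripper_width: 0.237
```

step_arm(motion=[{"x": 0,"y": 0,"z": 0,"rx": 0,"ry": 0,"rz": 0,"grip": -0.6},{"x": 0,"y": 0,"z": 0,"rx": 0,"ry": 0,"rz": 0,"grip": -0.6}])

```text
t: 6.2
eef_pos: [0.5524, -0.141, 0.0111]
eef_rot: [-0.0, 0.996, 0.084, 0.0]
contact_force: [-0.5, -0.3, 5.2]
gripper_width: 0.235
```

step_arm(motion=[{"x": 0,"y": 0,"z": -0.004,"rx": 0,"ry": 0,"rz": 0,"grip": -0.6},{"x": 0,"y": 0,"z": -0.008,"rx": 0,"ry": 0,"rz": 0,"grip": -0.6},{"x": 0,"y": 0,"z": -0.012,"rx": 0,"ry": 0,"rz": 0,"grip": -0.6},{"x": 0,"y": 0,"z": 0,"rx": 0,"ry": 0,"rz": 0,"grip": -0.6}])

```text
t: 6.7
eef_pos: [0.5531, -0.1415, 0.0361]
eef_rot: [0.0, 0.996, 0.084, 0.001]
contact_force: [-0.6, 0.1, -0.6]
gripper_width: 0.235
```

step_arm(motion=[{"x": 0,"y": 0,"z": -0.02,"rx": 0,"ry": 0,"rz": 0,"grip": -0.6},{"x": 0,"y": 0,"z": -0.03,"rx": 0,"ry": 0,"rz": 0,"grip": -0.6},{"x": 0,"y": 0,"z": -0.03,"rx": 0,"ry": 0,"rz": 0,"grip": -0.6},{"x": 0,"y": 0,"z": -0.03,"rx": 0,"ry": 0,"rz": 0,"grip": -0.6},{"x": 0,"y": 0,"z": -0.015,"rx": 0,"ry": 0,"rz": 0,"grip": -0.6}])

```text
t: 7.32
eef_pos: [0.553, -0.1415, 0.1623]
eef_rot: [0.0, 0.996, 0.084, 0.002]
contact_force: [-0.3, 0.2, -0.2]
gripper_width: 0.234
```

Run:
```python
from h import *
goto([.516,.330,.1],0)
p=snap('scene')
u,v=proj(p,telemetry.sense()['eef_pos']).astype(int);print(u,v)
i=p['pixels'][:,:,::-1]
cv2.imwrite('pics/s3.png',cv2.resize(i[v-50:v+60,u-60:u+60],None,fx=5,fy=5,interpolation=2))
```

```text
pos [ 0.553  -0.1415  0.1623] yaw -80.4 tilt [ 0.0031 -0.0002] t 7.33 q [-0.25  0.45  0.58  1.84 -0.3   0.93 -0.94] F [-0.3  0.2 -0.2] w 21.5
tool shift [ 0.042  -0.4712  0.062 ] rz -1.4032
223 181
```

View pics/s3.png

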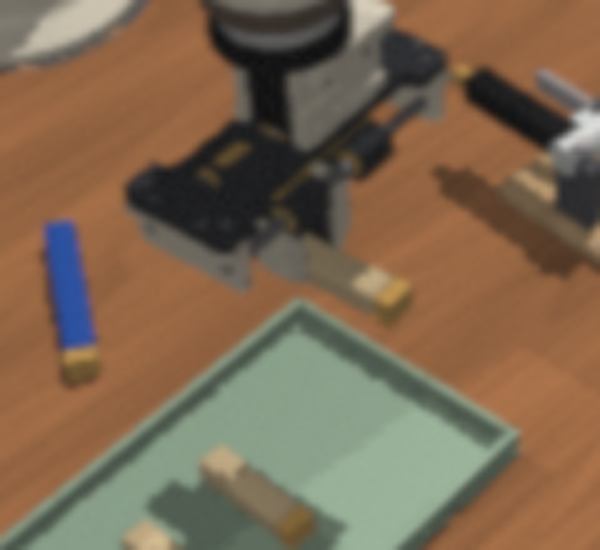

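The bar is held level, brass cap outward at crop (400,290). Moving to above the rest.

step_arm(motion=[{"x": 0.0015,"y": -0.018,"z": 0,"rx": 0,"ry": 0,"rz": 0,"grip": -0.6},{"x": 0.0035,"y": -0.038,"z": 0,"rx": 0,"ry": 0,"rz": 0,"grip": -0.6},{"x": 0.004,"y": -0.042,"z": 0,"rx": 0,"ry": 0,"rz": 0,"grip": -0.6},{"x": 0.004,"y": -0.042,"z": 0,"rx": 0,"ry": 0,"rz": 0,"grip": -0.6},{"x": 0.004,"y": -0.042,"z": 0,"rx": 0,"ry": 0,"rz": 0,"grip": -0.6}])

```text
t: 8.0
eef_pos: [0.5365, 0.044, 0.1581]
eef_rot: [-0.0, 0.996, 0.084, -0.002]
contact_force: [0.4, 0.4, -1.5]
gripper_width: 0.239
```

step_arm(motion=[{"x": 0.004,"y": -0.042,"z": 0,"rx": 0,"ry": 0,"rz": 0,"grip": -0.6},{"x": 0.004,"y": -0.042,"z": 0,"rx": 0,"ry": 0,"rz": 0,"grip": -0.6},{"x": 0.004,"y": -0.042,"z": 0,"rx": 0,"ry": 0,"rz": 0,"grip": -0.6},{"x": 0.004,"y": -0.042,"z": 0,"rx": 0,"ry": 0,"rz": 0,"grip": -0.6},{"x": 0.004,"y": -0.042,"z": 0,"rx": 0,"ry": 0,"rz": 0,"grip": -0.6}])

```text
t: 8.62
eef_pos: [0.5207, 0.2538, 0.1579]
eef_rot: [0.0, 0.996, 0.084, -0.002]
contact_force: [0.6, -0.2, -1.0]
gripper_width: 0.233
```

step_arm(motion=[{"x": 0.004,"y": -0.042,"z": 0,"rx": 0,"ry": 0,"rz": 0,"grip": -0.6},{"x": 0.001,"y": -0.037,"z": 0,"rx": 0,"ry": 0,"rz": 0,"grip": -0.6},{"x": 0,"y": 0,"z": 0,"rx": 0,"ry": 0,"rz": -0.1,"grip": -0.6},{"x": 0,"y": 0,"z": 0,"rx": 0,"ry": 0,"rz": -0.15,"grip": -0.6},{"x": 0,"y": 0,"z": 0,"rx": 0,"ry": 0,"rz": -0.15,"grip": -0.6}])

```text
t: 9.25
eef_pos: [0.5123, 0.331, 0.1576]
eef_rot: [0.0, 0.959, 0.283, -0.002]
contact_force: [-0.5, -0.2, -1.5]
gripper_width: 0.237
```

step_arm(motion=[{"x": 0,"y": 0,"z": 0.006,"rx": 0,"ry": 0,"rz": -0.17,"grip": -0.6},{"x": 0,"y": 0,"z": 0.006,"rx": 0,"ry": 0,"rz": -0.17,"grip": -0.6},{"x": 0,"y": 0,"z": 0.006,"rx": 0,"ry": 0,"rz": -0.17,"grip": -0.6},{"x": 0,"y": 0,"z": 0.006,"rx": 0,"ry": 0,"rz": -0.17,"grip": -0.6},{"x": 0,"y": 0,"z": 0.006,"rx": 0,"ry": 0,"rz": -0.17,"grip": -0.6}])

```text
t: 9.88
eef_pos: [0.5123, 0.3309, 0.1275]
eef_rot: [-0.001, 0.757, 0.654, -0.002]
contact_force: [0.2, -0.3, -1.3]
gripper_width: 0.234
```

step_arm(motion=[{"x": 0,"y": 0,"z": 0.006,"rx": 0,"ry": 0,"rz": -0.1,"grip": -0.6},{"x": 0,"y": 0,"z": 0.006,"rx": 0,"ry": 0,"rz": -0.053,"grip": -0.6},{"x": 0,"y": 0,"z": 0,"rx": 0,"ry": 0,"rz": 0,"grip": -0.6}])

```text
t: 10.25
eef_pos: [0.5123, 0.3304, 0.1155]
eef_rot: [-0.001, 0.707, 0.707, -0.002]
contact_force: [-0.3, -0.2, -0.6]
gripper_width: 0.237
```

Run:
```python
from h import *
goto([.516,.330,.070],0)
a=snap('top');p=snap('scene')
u,v=proj(a,[.516,.26,.1]).astype(int);print('topcrop',u-55,v-35)
A=cv2.resize(a['pixels'][v-35:v+35,u-55:u+55,::-1],None,fx=7,fy=7,interpolation=2)
u,v=proj(p,[.516,.31,.08]).astype(int);print('sc',u-50,v-40)
B=cv2.resize(p['pixels'][v-40:v+40,u-50:u+50,::-1],None,fx=7,fy=7,interpolation=2)
cv2.imwrite('pics/a4.png',A);cv2.imwrite('pics/b4.png',B)
```

```text
pos [0.5123 0.3304 0.1155] yaw 0.04 tilt [-0.004  -0.0018] t 10.25 q [-0.72  0.53  0.14  1.76 -0.09  0.87 -0.54] F [-0.3 -0.2 -0.6] w 21.8
tool shift [-0.0003  0.0039  0.0455] rz 0.0007
topcrop 119 160
sc 262 91
```

View pics/b4.png

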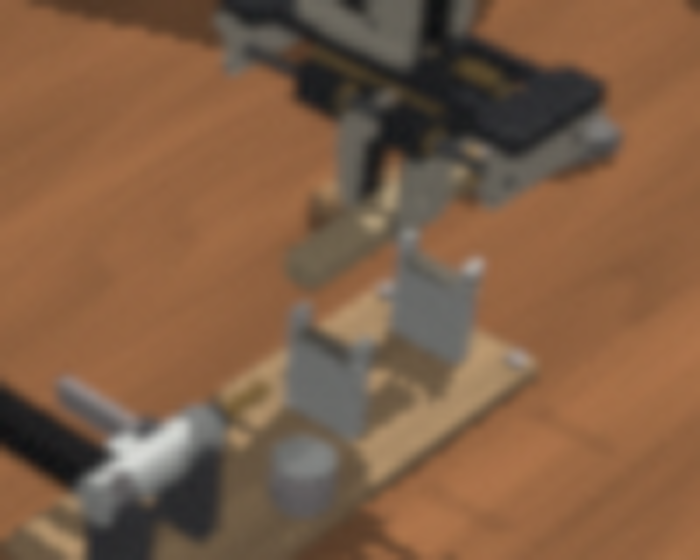

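The bar hangs level above and between the forks, about 35 mm over the seats. The tin and gun are clear. Shift +x by 4 mm and descend, then creep.

step_arm(motion=[{"x": 0,"y": 0.004,"z": 0,"rx": 0,"ry": 0,"rz": 0,"grip": -0.6},{"x": 0,"y": 0,"z": 0.012,"rx": 0,"ry": 0,"rz": 0,"grip": -0.6},{"x": 0,"y": 0,"z": 0.015,"rx": 0,"ry": 0,"rz": 0,"grip": -0.6},{"x": 0,"y": 0,"z": 0.012,"rx": 0,"ry": 0,"rz": 0,"grip": -0.6},{"x": 0,"y": 0,"z": 0.005,"rx": 0,"ry": 0,"rz": 0,"grip": -0.6}])

```text
t: 10.98
eef_pos: [0.5179, 0.3297, 0.072]
eef_rot: [-0.0, 0.707, 0.707, -0.001]
contact_force: [0.5, -0.2, -1.2]
gripper_width: 0.238
```

step_arm(motion=[{"x": 0,"y": 0,"z": 0.001,"rx": 0,"ry": 0,"rz": 0,"grip": -0.6},{"x": 0,"y": 0,"z": 0.001,"rx": 0,"ry": 0,"rz": 0,"grip": -0.6}])

```text
t: 11.22
eef_pos: [0.5191, 0.3304, 0.072]
eef_rot: [0.0, 0.707, 0.707, 0.0]
contact_force: [0.2, 0.8, -0.3]
gripper_width: 0.238
```

step_arm(motion=[{"x": 0,"y": 0,"z": 0.0,"rx": 0,"ry": 0,"rz": 0,"grip": -0.6},{"x": 0,"y": 0,"z": 0.001,"rx": 0,"ry": 0,"rz": 0,"grip": -0.6}])

```text
t: 11.48
eef_pos: [0.5191, 0.3304, 0.0712]
eef_rot: [0.0, 0.707, 0.707, 0.0]
contact_force: [0.1, 0.2, -0.6]
gripper_width: 0.24
```

Run:
```python
from h import *
goto([.516,.330,.067],0)
a=snap('top');p=snap('scene')
goto([.516,.330,.067],0)
u,v=proj(p,[.516,.31,.08]).astype(int);print('sc',u-40,v-35)
B=cv2.resize(p['pixels'][v-35:v+30,u-40:u+40,::-1],None,fx=9,fy=9,interpolation=2)
cv2.imwrite('pics/b5.png',B)
```

```text
pos [0.5191 0.3304 0.0712] yaw -0.0 tilt [0.0007 0.0006] t 11.47 q [-0.71  0.59  0.13  1.77 -0.1   0.79 -0.53] F [ 0.1  0.2 -0.6] w 22.1
tool shift [-0.0004 -0.0031  0.0042] rz -0.0
pos [0.5188 0.3303 0.0709] yaw -0.0 tilt [0.0001 0.0002] t 11.57 q [-0.71  0.59  0.13  1.77 -0.1   0.79 -0.53] F [ 0.  -0.2 -1.8] w 21.8
tool shift [-0.0003 -0.0028  0.0039] rz -0.0
sc 272 96
```

View pics/b5.png

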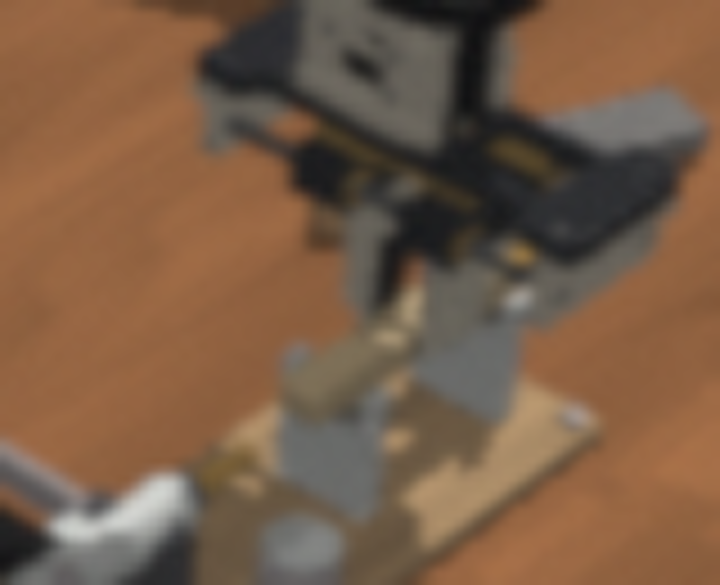

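The bar sits between the lips just above the seats. Creep on, watching force.

step_arm(motion=[{"x": 0,"y": -0.002,"z": 0.001,"rx": 0,"ry": 0,"rz": 0,"grip": -0.6},{"x": 0,"y": 0,"z": 0.001,"rx": 0,"ry": 0,"rz": 0,"grip": -0.6}])

```text
t: 11.82
eef_pos: [0.5166, 0.3303, 0.0687]
eef_rot: [-0.0, 0.707, 0.707, -0.0]
contact_force: [0.5, -0.2, -0.9]
gripper_width: 0.235
```

step_arm(motion=[{"x": 0,"y": 0,"z": 0.0005,"rx": 0,"ry": 0,"rz": 0,"grip": -0.6},{"x": 0,"y": 0,"z": 0.0005,"rx": 0,"ry": 0,"rz": 0,"grip": -0.6}])

```text
t: 12.08
eef_pos: [0.5168, 0.3302, 0.0677]
eef_rot: [0.0, 0.707, 0.707, 0.0]
contact_force: [0.1, -0.4, -0.7]
gripper_width: 0.235
```

step_arm(motion=[{"x": 0,"y": 0,"z": 0.0005,"rx": 0,"ry": 0,"rz": 0,"grip": -0.6},{"x": 0,"y": 0,"z": 0,"rx": 0,"ry": 0,"rz": 0,"grip": -0.6}])

```text
t: 12.32
eef_pos: [0.5169, 0.3302, 0.0672]
eef_rot: [-0.0, 0.707, 0.707, 0.0]
contact_force: [0.5, 0.4, -2.1]
gripper_width: 0.232
```

step_arm(motion=[{"x": 0,"y": 0,"z": 0.0005,"rx": 0,"ry": 0,"rz": 0,"grip": -0.6},{"x": 0,"y": 0,"z": 0,"rx": 0,"ry": 0,"rz": 0,"grip": -0.6}])

```text
t: 12.58
eef_pos: [0.5169, 0.3302, 0.0671]
eef_rot: [-0.0, 0.707, 0.707, 0.0]
contact_force: [-2.2, -1.4, 4.1]
gripper_width: 0.235
```

Contact with 4 N at the expected height. Release slowly and rise.

step_arm(motion=[{"x": 0,"y": 0,"z": 0,"rx": 0,"ry": 0,"rz": 0,"grip": -0.52},{"x": 0,"y": 0,"z": 0,"rx": 0,"ry": 0,"rz": 0,"grip": -0.45},{"x": 0,"y": 0,"z": 0,"rx": 0,"ry": 0,"rz": 0,"grip": -0.3},{"x": 0,"y": 0,"z": 0,"rx": 0,"ry": 0,"rz": 0,"grip": -0.1},{"x": 0,"y": 0,"z": 0,"rx": 0,"ry": 0,"rz": 0,"grip": 0}])

```text
t: 13.2
eef_pos: [0.5168, 0.3302, 0.0666]
eef_rot: [-0.0, 0.707, 0.707, -0.0]
contact_force: [0.5, -0.2, -0.1]
gripper_width: 0.48
```

step_arm(motion=[{"x": 0,"y": 0,"z": 0,"rx": 0,"ry": 0,"rz": 0,"grip": 0.1},{"x": 0,"y": 0,"z": -0.01,"rx": 0,"ry": 0,"rz": 0,"grip": 0.1},{"x": 0,"y": 0,"z": -0.03,"rx": 0,"ry": 0,"rz": 0,"grip": 0.1},{"x": 0,"y": 0,"z": -0.04,"rx": 0,"ry": 0,"rz": 0,"grip": 0.1},{"x": 0,"y": 0,"z": -0.03,"rx": 0,"ry": 0,"rz": 0,"grip": 0.1}])

```text
t: 13.82
eef_pos: [0.5175, 0.3305, 0.1793]
eef_rot: [0.0, 0.707, 0.707, 0.001]
contact_force: [0.3, -0.1, -0.1]
gripper_width: 0.55
```

step_arm(motion=[{"x": -0.02,"y": -0.006,"z": 0,"rx": 0,"ry": 0,"rz": 0,"grip": 1},{"x": -0.04,"y": -0.0115,"z": 0,"rx": 0,"ry": 0,"rz": 0,"grip": 1},{"x": -0.045,"y": -0.013,"z": 0,"rx": 0,"ry": 0,"rz": 0,"grip": 1},{"x": -0.045,"y": -0.013,"z": 0,"rx": 0,"ry": 0,"rz": 0,"grip": 1},{"x": -0.035,"y": -0.01,"z": 0,"rx": 0,"ry": 0,"rz": 0,"grip": 1}])

```text
t: 14.45
eef_pos: [0.4629, 0.1433, 0.1775]
eef_rot: [0.0, 0.708, 0.707, 0.0]
contact_force: [-0.4, 0.6, 0.1]
gripper_width: 0.992
```

step_arm(motion=[{"x": -0.0165,"y": -0.004,"z": 0,"rx": 0,"ry": 0,"rz": 0,"grip": 1},{"x": 0,"y": 0,"z": 0,"rx": 0,"ry": 0,"rz": -0.157,"grip": 1},{"x": 0,"y": 0,"z": 0,"rx": 0,"ry": 0,"rz": -0.157,"grip": 1},{"x": 0,"y": 0,"z": 0,"rx": 0,"ry": 0,"rz": -0.157,"grip": 1},{"x": 0,"y": 0,"z": 0,"rx": 0,"ry": 0,"rz": -0.157,"grip": 1}])

```text
t: 15.08
eef_pos: [0.4599, 0.1299, 0.1772]
eef_rot: [0.0, 0.451, 0.892, 0.001]
contact_force: [-0.9, 0.6, 0.4]
gripper_width: 0.998
```

step_arm(motion=[{"x": 0,"y": 0,"z": 0.008,"rx": 0,"ry": 0,"rz": -0.157,"grip": 1},{"x": 0,"y": 0,"z": 0.01,"rx": 0,"ry": 0,"rz": -0.157,"grip": 1},{"x": 0,"y": 0,"z": 0.01,"rx": 0,"ry": 0,"rz": -0.157,"grip": 1},{"x": 0,"y": 0,"z": 0.01,"rx": 0,"ry": 0,"rz": -0.157,"grip": 1},{"x": 0,"y": 0,"z": 0.01,"rx": 0,"ry": 0,"rz": -0.157,"grip": 1}])

```text
t: 15.7
eef_pos: [0.46, 0.13, 0.1289]
eef_rot: [0.0, 0.076, 0.997, 0.001]
contact_force: [0.8, -0.9, -0.3]
gripper_width: 1.001
```

step_arm(motion=[{"x": 0,"y": 0,"z": 0.01,"rx": 0,"ry": 0,"rz": -0.158,"grip": 1},{"x": 0,"y": 0,"z": 0,"rx": 0,"ry": 0,"rz": 0,"grip": 1}])

```text
t: 15.95
eef_pos: [0.4593, 0.1295, 0.1185]
eef_rot: [-0.0, 0.0, 1.0, 0.0]
contact_force: [0.4, -0.0, 1.9]
gripper_width: 1.0
```

Run:
```python
from h import *
goto([.460,.129,.045],90)
p=snap('scene')
u,v=proj(p,[.49,.22,.08]).astype(int);print('sc',u-60,v-48)
B=cv2.resize(p['pixels'][v-48:v+42,u-60:u+55,::-1],None,fx=6.5,fy=6.5,interpolation=2)
cv2.imwrite('pics/b6.png',B)
```

```text
pos [0.4593 0.1295 0.1185] yaw 89.98 tilt [-0.0008  0.0004] t 15.95 q [-0.3   0.32 -0.03  2.08  0.01  0.75  1.23] F [ 0.4 -0.   1.9] w 92.0
tool shift [-0.0008 -0.0005  0.0735] rz -0.0003
sc 230 91
```

View pics/b6.png

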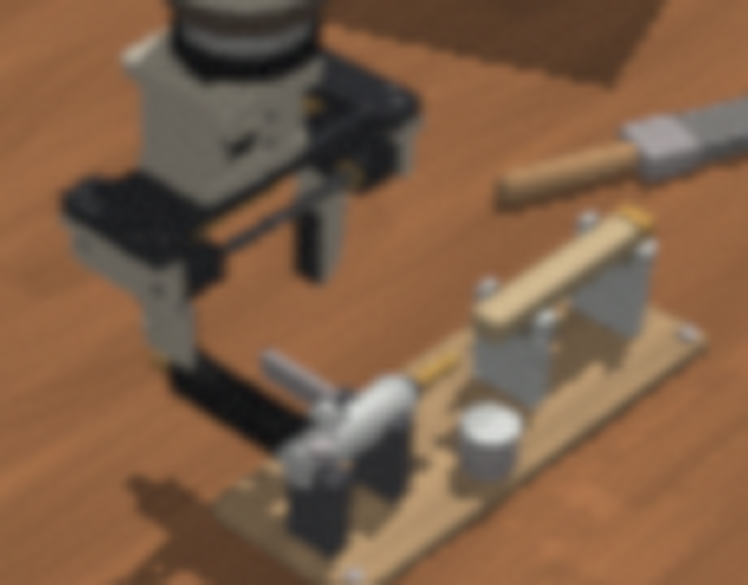

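The handle lies flat and centred across both forks, and the tin stands undisturbed. The open fingers straddle grip and trigger. Descend and squeeze.

step_arm(motion=[{"x": 0,"y": -0.0005,"z": 0.02,"rx": 0,"ry": 0,"rz": 0,"grip": 1},{"x": 0,"y": 0,"z": 0.02,"rx": 0,"ry": 0,"rz": 0,"grip": 1},{"x": 0,"y": 0,"z": 0.015,"rx": 0,"ry": 0,"rz": 0,"grip": 1},{"x": 0,"y": 0,"z": 0.01,"rx": 0,"ry": 0,"rz": 0,"grip": 1},{"x": 0,"y": 0,"z": 0.008,"rx": 0,"ry": 0,"rz": 0,"grip": 1}])

```text
t: 16.62
eef_pos: [0.4596, 0.1284, 0.0455]
eef_rot: [0.0, 0.0, 1.0, 0.0]
contact_force: [0.2, 1.3, 0.2]
gripper_width: 0.997
```

step_arm(motion=[{"x": 0,"y": 0,"z": 0,"rx": 0,"ry": 0,"rz": 0,"grip": 0.5},{"x": 0,"y": 0,"z": 0,"rx": 0,"ry": 0,"rz": 0,"grip": 0.2},{"x": 0,"y": 0,"z": 0,"rx": 0,"ry": 0,"rz": 0,"grip": 0.0},{"x": 0,"y": 0,"z": 0,"rx": 0,"ry": 0,"rz": 0,"grip": -0.1},{"x": 0,"y": 0,"z": 0,"rx": 0,"ry": 0,"rz": 0,"grip": -0.16}])

```text
t: 17.25
eef_pos: [0.4602, 0.1306, 0.0462]
eef_rot: [0.001, -0.001, 1.0, 0.001]
contact_force: [1.0, 7.9, -2.3]
gripper_width: 0.504
```

step_arm(motion=[{"x": 0,"y": 0,"z": 0,"rx": 0,"ry": 0,"rz": 0,"grip": -0.25},{"x": 0,"y": 0,"z": 0,"rx": 0,"ry": 0,"rz": 0,"grip": -0.3},{"x": 0,"y": 0,"z": 0,"rx": 0,"ry": 0,"rz": 0,"grip": -0.3}])

```text
t: 17.62
eef_pos: [0.4605, 0.1323, 0.0463]
eef_rot: [0.002, -0.002, 1.0, 0.002]
contact_force: [1.2, 10.8, -4.3]
gripper_width: 0.422
```

step_arm(motion=[{"x": 0,"y": 0,"z": 0,"rx": 0,"ry": 0,"rz": 0,"grip": -0.45},{"x": 0,"y": 0,"z": 0,"rx": 0,"ry": 0,"rz": 0,"grip": -0.6},{"x": 0,"y": 0,"z": 0,"rx": 0,"ry": 0,"rz": 0,"grip": -0.6}])

```text
t: 18.0
eef_pos: [0.4605, 0.1323, 0.0463]
eef_rot: [0.002, -0.002, 1.0, 0.002]
contact_force: [1.9, 11.3, -4.4]
gripper_width: 0.421
```

step_arm(motion=[{"x": 0,"y": 0,"z": 0,"rx": 0,"ry": 0,"rz": 0,"grip": -0.6},{"x": 0,"y": 0,"z": 0,"rx": 0,"ry": 0,"rz": 0,"grip": -0.6},{"x": 0,"y": 0,"z": 0,"rx": 0,"ry": 0,"rz": 0,"grip": -0.6}])

```text
t: 18.38
eef_pos: [0.4605, 0.1323, 0.0463]
eef_rot: [0.002, -0.002, 1.0, 0.002]
contact_force: [1.2, 11.3, -3.0]
gripper_width: 0.417
```

step_arm(motion=[{"x": 0,"y": 0.002,"z": 0,"rx": 0,"ry": 0,"rz": 0,"grip": -0.7},{"x": 0,"y": 0.0015,"z": 0,"rx": 0,"ry": 0,"rz": 0,"grip": -0.7},{"x": 0,"y": 0,"z": 0,"rx": 0,"ry": 0,"rz": 0,"grip": -0.7},{"x": 0,"y": 0,"z": 0,"rx": 0,"ry": 0,"rz": 0,"grip": -0.7},{"x": 0,"y": 0,"z": 0,"rx": 0,"ry": 0,"rz": 0,"grip": -0.7}])

```text
t: 19.0
eef_pos: [0.4605, 0.1323, 0.0462]
eef_rot: [0.001, -0.0, 1.0, 0.001]
contact_force: [3.3, 3.9, 1.0]
gripper_width: 0.423
```

Run:
```python
from h import *
goto([.460,.1323,.0463],90)
p=snap('scene')
u,v=proj(p,[.48,.16,.07]).astype(int);print('sc',u-30,v-30)
B=cv2.resize(p['pixels'][v-35:v+25,u-40:u+40,::-1],None,fx=9,fy=9,interpolation=2)
cv2.imwrite('pics/b7.png',B)
```

```text
pos [0.4605 0.1323 0.0462] yaw 90.04 tilt [0.0023 0.001 ] t 19.0 q [-0.31  0.45 -0.03  2.11  0.02  0.58  1.21] F [3.3 3.9 1. ] w 39.0
tool shift [ 0.0005 -0.     -0.0001] rz 0.0006
sc 247 118
```

View pics/b7.png

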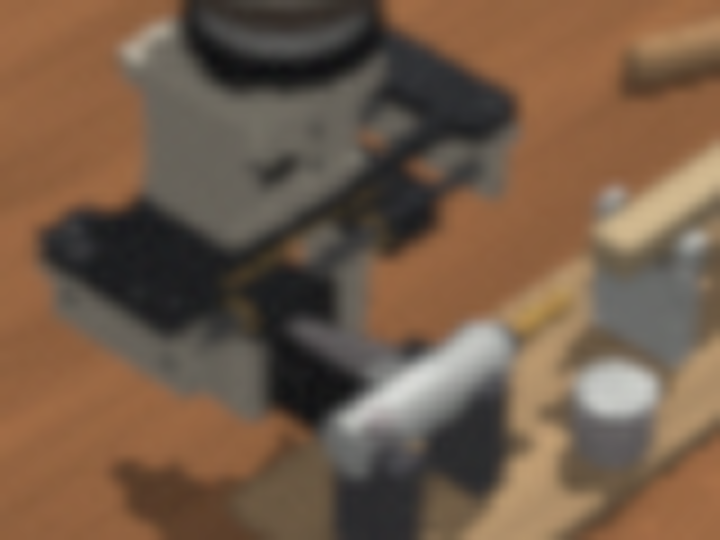

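The trigger is visibly squeezed against the grip. The tool stayed put when the net force dropped, so both fingers pinch firmly against the stop, and it has been held for over 1.3 s. Release and retreat.

step_arm(motion=[{"x": 0,"y": 0,"z": 0,"rx": 0,"ry": 0,"rz": 0,"grip": 0},{"x": 0,"y": 0,"z": 0,"rx": 0,"ry": 0,"rz": 0,"grip": 0.5},{"x": 0,"y": 0,"z": 0,"rx": 0,"ry": 0,"rz": 0,"grip": 1},{"x": 0,"y": 0,"z": 0,"rx": 0,"ry": 0,"rz": 0,"grip": 1},{"x": 0,"y": 0,"z": 0,"rx": 0,"ry": 0,"rz": 0,"grip": 1}])

```text
t: 19.68
eef_pos: [0.4583, 0.1302, 0.0452]
eef_rot: [-0.001, 0.001, 1.0, -0.001]
contact_force: [-0.5, 1.1, 0.4]
gripper_width: 0.886
```

step_arm(motion=[{"x": 0,"y": 0,"z": -0.01,"rx": 0,"ry": 0,"rz": 0,"grip": 1},{"x": 0,"y": 0,"z": -0.03,"rx": 0,"ry": 0,"rz": 0,"grip": 1},{"x": 0,"y": 0,"z": -0.04,"rx": 0,"ry": 0,"rz": 0,"grip": 1},{"x": 0,"y": 0,"z": -0.04,"rx": 0,"ry": 0,"rz": 0,"grip": 1},{"x": 0,"y": 0,"z": -0.03,"rx": 0,"ry": 0,"rz": 0,"grip": 1}])

```text
t: 20.3
eef_pos: [0.4595, 0.1313, 0.198]
eef_rot: [0.001, 0.0, 1.0, 0.0]
contact_force: [0.4, 0.0, -0.1]
gripper_width: 1.002
```

step_arm(motion=[{"x": 0,"y": -0.03,"z": -0.01,"rx": 0,"ry": 0,"rz": 0,"grip": 1},{"x": 0,"y": -0.04,"z": 0,"rx": 0,"ry": 0,"rz": 0,"grip": 1},{"x": 0,"y": -0.04,"z": 0,"rx": 0,"ry": 0,"rz": 0,"grip": 1},{"x": 0,"y": -0.03,"z": 0,"rx": 0,"ry": 0,"rz": 0,"grip": 1},{"x": 0,"y": 0,"z": 0,"rx": 0,"ry": 0,"rz": 0,"grip": 1}])

```text
t: 20.92
eef_pos: [0.4588, -0.0112, 0.2062]
eef_rot: [-0.0, 0.003, 1.0, -0.0]
contact_force: [-1.1, 0.4, 0.3]
gripper_width: 1.0
```

Run:
```python
from h import *
goto([.46,.0,.19],90)
p=snap('top')
cv2.imwrite('pics/t8.png',cv2.resize(p['pixels'][145:245,125:240,::-1],None,fx=6,fy=6,interpolation=2))
```

```text
pos [ 0.4588 -0.0112  0.2062] yaw 89.71 tilt [-0.0002 -0.0008] t 20.93 q [-0.1   0.15  0.08  2.05 -0.01  0.94  1.54] F [-1.1  0.4  0.3] w 92.0
tool shift [-0.0011  0.0112  0.0161] rz -0.0051
```

View pics/t8.png

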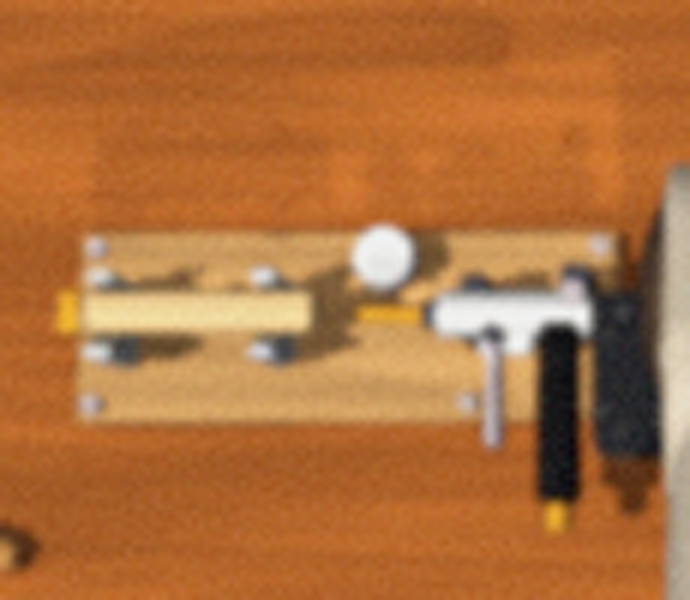

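The bar (crop 57–312, row 312) lies straight and in line with the nozzle (row 314). The trigger is back in its released position, the tin is unmoved, and the robot is clear.

```bash
python3 -c "
from h import *
p=snap('top')
c=lambda u,v:ray(p,(125+u/6-.5,145+v/6-.5),.08)[:2]
print((c(57,312)+c(312,311))/2)
print(finish_job())"
```

```text
[0.51625526 0.3272057 ]
the job is handed in; nothing more can be done
None
```

I laid the long handle on the two forks, squeezed and released the blow gun's trigger, moved the arm clear, and handed the job in at about 21 s of the 53 s allowed.

- **Placing:** The last top view shows the handle flat, in line with the nozzle. Its centre is at about (0.516, 0.327), within about 3 mm of the rest's middle at (0.516, 0.330). It was released at about 4 N contact on the forks, against the 30 N limit. I never commanded the grip tighter than needed (18.4 mm opening on the 22 mm bar). The force on each finger has no reading, but the fixed grip setting is 30 N.
- **Trigger:** I held it squeezed for about 1.4 s. It then returned to its released position in the last picture. The joint angle cannot be read, so "fully home" is inferred: the fingers stalled at 38.6 mm, and the tool stayed put when I took the side load off. Allowing for the lever's tilt against the flat pad, I expected about 39 mm.
- **Disagreement:** With the gun pinched, the gripper sat about 4 mm further in +y than I had estimated, with about 11 N of side force on the wrist. I eased that to 4 N.
- **Everything else:** The tin was unmoved in the last view. I did not look at the tray again after lifting the long handle. The two short handles were lying undisturbed in it then.

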